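# Weigh the long torch on the parcel scale

### The arm

A 6-joint arm with a two-finger parallel gripper is mounted at the origin on the work surface. World frame = base frame: x ahead of the robot, y to its left, z up, the work surface at z = 0. Lengths are in m, angles in rad, forces in N, time in s.
With the tool pointing down it reaches from about 0.35 to 0.975 m from the base axis. Payload 4.9 kg.
Tool frame: the origin (TCP) lies at the very end of the fingers, on their centre line; the grasp point (between the pads) lies 19 mm behind it; z points along the fingers, y is the direction in which the jaws open and shut (so a half turn about z gives the same grasp; the last joint's range is limited). The gripper opens to 85 mm and grips with 20 to 120 N. Pads are 22 mm wide; open, the fingers measure 114 mm over their backs; the gripper's body (76 mm by 85 mm) begins 54 mm behind the grasp point. The pads swing forward as they close: fully open they stand 13 mm farther back than shut.
Start: joints at [-1.407, 0.053, 1.613, -0, 1.476, -0.119], TCP at [0.174, -0.6, 0.231] pointing down, gripper open.
Joint ranges: [-3.01, 3.01], [-1.01, 2.22], [0.06, 2.58], [-1.02, 4.17], [0.09, 2.62], [-3.14, 3.14]. Speed limits (rad/s): [2.57, 2.57, 3.14, 3.14, 3.14, 3.14].

### API

Orientations are given as a 3x3 rotation matrix whose columns are the frame's x, y, z axes.
In Python, from station import bot gives the robot as it stands. The module is installed in compiled form; this text tells all that it offers.
- The arm moves only by the tool move_arm, never from a script. Its argument "steps" is a list of rows, each a list of 3 entries, a list of its own where there are three numbers: the closure, from 0 (fully open) to 1 (shut), then the shift along the world's x, y, z scaled (see below), then the turn, a rotation vector about the world's x, y, z scaled (see below). In form: [[hand, [x, y, z], [wx, wy, wz]], ...]. A call has 1 to 12 rows; each row is the pose to reach, as a shift and turn from the pose commanded when the call began; what a row does not reach only later rows make up. The controller multiplies each number of a shift by 120 mm and each number of a turn by 60 degrees. A row lasts 1/12 s, in which the tool goes at most 41.7 mm and 7.16 degrees, less where a joint would pass 70% of its speed; a pose out of reach is approached as far as the arm can. A call with a number of a shift or a turn outside -1 to 1 is refused whole. A call with a gripper value outside its range is refused whole. The fingers move at their own pace and stop on an object; the grip force is fixed at half the most. Time passes only in rows, so rows that repeat a pose let the fingers close. It gives the time, the measured TCP pose, the force and the opening at its end, in the units of the state.
- bot.read_state(): the state, without advancing time (a new reading comes with each control period).
- bot.snapshot(name): name is "scene" or "top" or "wrist"; returns a dict with "frame" (420x560x3 uint8, red, green, blue), "z_map" (420x560 float32, m along the optical axis (not along the pixel's ray), 0 where there is no reading), "intrinsics" (3x3 intrinsics, pixels), "D" ([k1, k2, p1, p2, k3] as OpenCV has them; the pictures are not rectified), "rvec" (rotation vector, rad) and "tvec" (3), from world to camera coordinates, as OpenCV has them. Camera axes: x right, y down, z forward; pixel columns grow to the right and rows downward; lengths in m; the calibration is good to about 2 mm. A picture is of the moment at which its call begins.
- bot.hand_in(): hands the job in, once; it reports no verdict.
The state is a dict: "time_s": time; "joints": joint angles; "qd": joint speeds; "tau": joint torques, N m; "eef_pos": TCP position; "tool_rot": TCP orientation; "wrist_force": force on the tool from outside, world axes, zero at the start; "torque": the same for the moment, N m; "grip_width": finger opening in m.
Only numpy, scipy, OpenCV 4.12 (cv2) and the standard library are available. Lean on these libraries where they do the work, as an engineer would, in place of code of your own. Each camera call takes 0.05 s, during which the arm holds its last target. There are 200 camera calls.

### The job

Weigh the long torch for posting: first press the parcel scale's round zero button fully down while the pan is still empty. Then pull the long torch (the tallest of the three things in the caddy) up out of its compartment and stand it upright on its head, the way it stood in the caddy, in the middle of the scale's round pan, setting it down gently and letting go. Leave everything else where it stands.

Things in the scene. Friction and masses are not known exactly. Their poses are not given: they have to be found in the camera images.
- torch: The long torch: plain aluminium, 190 tall, standing on its head in one of the caddy's three compartments (any of them). Head 36 across for the lowest 34, tapering to a round barrel 25 across from 50 up to the flat tail at 190. About 0.22 to 0.36 kg. Origin: centre of the flat face of the head (its underside as it stands); z points up the barrel to the tail.
- caddy: Upright holder of dark sheet steel, fixed to the table, 62 (its x) by 194 (its y) and 100 tall, open on top, walls 4 thick. Two cross walls divide it into three compartments in a row along its y, centres 63 apart, each about 54 by 59 inside, floor 4 above the table. Origin: centre of its underside; z up.
- scale: Parcel scale, fixed to the table: grey plastic base 215 (its x) by 160 (its y), top face 47 above the table. The round pan sits over its +x part (centre 35 along x from the origin), the zero button and a small display on its -x end. Origin: centre of its underside; z up.
- pan_top (a point): Centre of the upper face of the scale's pan, a plain flat steel disc 120 across and 4 thick, 70 above the table when empty. It moves with the pan.
- pan (a joint): How far the sprung pan has sunk, m: 0 when empty, up to 0.016; about 0.3 N per mm, so the long torch sinks it 6 to 11 mm.
- zero_top (a point): Centre of the top of the scale's zero button, a white round button 26 across in a black housing on the -x end of the scale, 80 from the origin along -x and 42 along +y. It is pressed straight down.
- zero (a joint): How far the zero button is pressed, m: 0 released, 0.006 fully down, where its spring pushes back with 4 N.
- short_torch: Bystander: a shorter torch of the same make, 118 tall, head 36 across, barrel 25 across, standing in another compartment of the caddy. Origin: centre of its underside.
- marker: Bystander: a thick grey marker with black cap, 118 tall, 24 across, standing in another compartment of the caddy. Origin: centre of its underside.
- remote: Bystander: a black remote control lying on the table, 150 by 42, 18 high. Origin: centre of its underside, x along its length.
- mug: Bystander: a white mug, 80 across, 92 tall. Origin: centre of its underside.
- tape: Bystander: a roll of clear tape lying flat, 96 across, 48 high. Origin: centre of its underside.
- speaker: Bystander: a small grey loudspeaker, 85 by 80, 125 tall. Origin: centre of its underside.
- spray_bottle: Bystander: a white spray bottle, 72 across, 211 tall. Origin: centre of its underside.
Things that resemble listed ones, but are neither listed nor needed, are in the scene too. What is shaped like the caddy but yellow is not meant.

How it is judged:
By the outcome, as a careful person would: the job done as asked, in the order asked, and still so for the second after the job is handed in, with the robot touching nothing.
It also fails if it takes over 48 s, if anything falls off the work surface, if the arm or the gripper's body presses on something with over 40 N, if the wrist force passes 120 N, or if a joint passes its speed limit or range.

## Working session

There is one attempt and no reset: what is moved stays moved. The work goes in short steps, Python scripts to look and compute and a tool call to move; the robot and the scene stay as the last step left them, time stands still between calls to the robot, and variables do not carry over. Pictures are saved under pics/ and viewed, about 8 in all and at most 12, crops included, and the job is handed in when it is done.

Besides the shell and the picture viewer there is one more tool, called after "Request:" as name(argument=value, ...) on one line, values as JSON. move_arm: Moves the arm, as the interface text tells. Its arguments: {"type":"object","properties":{"steps":{"type":"array"}},"required":["steps"]}

```bash
mkdir -p pics
cat > h.py <<'E'
import numpy as np, cv2
from station import bot
def snap(n,png=None):
    s=bot.snapshot(n)
    if png: cv2.imwrite('pics/'+png,s['frame'][:,:,::-1])
    return s
def points(s):
    z=s['z_map'];h,w=z.shape
    g=np.stack(np.meshgrid(np.arange(w),np.arange(h)),-1).reshape(-1,1,2).astype(np.float32)
    u=cv2.undistortPoints(g,s['intrinsics'],s['D']).reshape(h,w,2)
    P=np.dstack([u*z[...,None],z])
    R=cv2.Rodrigues(np.array(s['rvec'],float))[0]
    W=(P-np.array(s['tvec'],float).ravel())@R
    W[z==0]=np.nan
    return W
def ray(s,px,zp):
    u=cv2.undistortPoints(np.array([[px]],np.float32),s['intrinsics'],s['D']).ravel()
    R=cv2.Rodrigues(np.array(s['rvec'],float))[0];c=-R.T@np.array(s['tvec'],float).ravel()
    d=R.T@np.array([u[0],u[1],1]); return c+d*(zp-c[2])/d[2]
E
python3 - <<'E'
from h import *
a=snap('scene','s1.png');b=snap('top','t1.png')
np.savez('t1.npz',**b);np.savez('s1.npz',**a)
for s in(a,b):
    R=cv2.Rodrigues(np.array(s['rvec'],float))[0];print(-R.T@np.array(s['tvec'],float).ravel(),R[2])
print(bot.read_state())
E
```

```text
[ 1.26699009 -0.17184325  0.88417753] [-0.66713134  0.13285569 -0.73299737]
[ 0.41864101 -0.00939477  1.07168721] [ 0.12716762 -0.02551716 -0.99155296]
{'time_s': 0.1, 'joints': array([-1.40699318e+00,  5.32941478e-02,  1.61417333e+00, -1.76007627e-05,
        1.47600662e+00, -1.18990501e-01]), 'qd': array([-0.0011258 , -0.00155208, -0.00201999,  0.00066225, -0.00043574,
        0.00096249]), 'tau': array([ 1.81000596e-03, -3.94903886e+01, -3.71360528e+01,  5.57998465e-05,
        3.92550370e-03, -3.09730012e-05]), 'eef_pos': array([ 0.17430689, -0.59960501,  0.23017397]), 'tool_rot': array([[ 9.60279213e-01,  2.79040727e-01, -3.24097602e-04],
       [ 2.79040839e-01, -9.60277447e-01,  1.85340386e-03],
       [ 2.05951543e-04, -1.87022167e-03, -9.99998230e-01]]), 'wrist_force': array([-0.424645  ,  0.6832577 , -0.87376771]), 'torque': array([0.00163142, 0.03094144, 0.02534742]), 'grip_width': 0.08588671077672747}
```

View pics/t1.png

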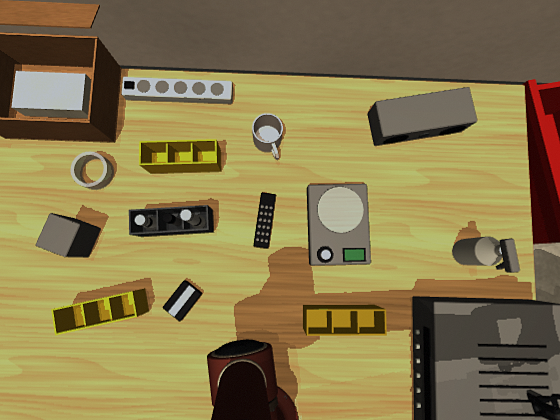

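View pics/s1.png

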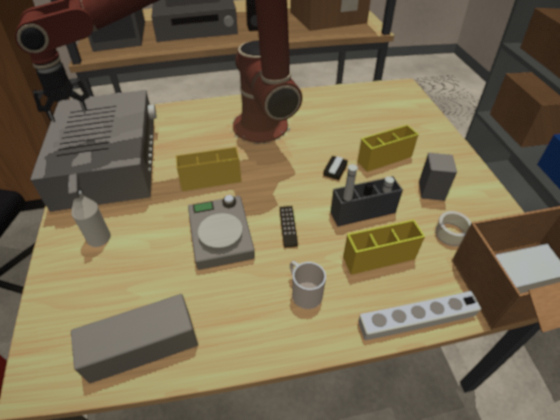

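The top view shows the dark caddy at about (170,220) and the scale at (338,224), with its pan at (341,210) and button at (324,254). In the scene view the tall torch is at (350,180), in the caddy's right-hand (-y) compartment. I'll measure these from depth next.

Run:
```python
from h import *
t=dict(np.load('t1.npz'));s=dict(np.load('s1.npz'))
for n,q in(('top',t),('scene',s)):
    W=points(q)
    # table check
    X,Y,Z=W[...,0],W[...,1],W[...,2]
    print(n,'table z',np.nanmedian(Z[(abs(Z)<.02)]))
    if n=='top': box=np.zeros(Z.shape,bool);box[195:245,120:222]=1
    else: box=np.zeros(Z.shape,bool);box[150:230,325:410]=1
    for lo,hi in((.09,.104),(.108,.13),(.13,.18),(.18,.2)):
        m=box&(Z>lo)&(Z<hi); 
        if m.sum()>3:
            p=W[m]; c,nw=cv2.connectedComponents(m.astype(np.uint8))[:2]
            for i in range(1,c):
                k=W[nw==i]
                if len(k)>5: print(lo,len(k),'mean',k.mean(0).round(4),'min',k.min(0).round(4),'max',k.max(0).round(4))
            if lo==.09: print('rect',cv2.minAreaRect(p[:,:2].astype(np.float32)*1000))
    box[:]=0
    if n=='top': box[170:275,295:380]=1
    else: box[185:275,180:260]=1
    for lo,hi in((.04,.0515),(.0515,.062),(.065,.076)):
        m=box&(Z>lo)&(Z<hi);c,nw=cv2.connectedComponents(m.astype(np.uint8))[:2]
        for i in range(1,c):
            k=W[nw==i]
            if len(k)>15: print('scale',lo,len(k),k.mean(0).round(4),'z',np.median(k[:,2]).round(4),cv2.minAreaRect(k[:,:2].astype(np.float32)*1000), cv2.minEnclosingCircle(k[:,:2].astype(np.float32)*1000))
    m=box&(Z>.04)&(Z<.08);print('base',cv2.minAreaRect(W[m][:,:2].astype(np.float32)*1000))
# wide height of everything above 0.15 from top
W=points(t)
f=t['frame'].astype(int)
# white button
m=np.zeros(f.shape[:2],np.uint8);m[244:266,314:335]=(f[244:266,314:335].min(2)>170)
print('button',ray(t,np.argwhere(m)[:,::-1].mean(0),.055),m.sum(),np.nanmedian(W[m>0],0))
cv2.imwrite('pics/c1.png',np.hstack([cv2.resize(t['frame'][170:275,295:380,::-1],None,fx=4,fy=4),cv2.resize(t['frame'][185:255,120:225,::-1],(420,280)).repeat(1,0)[:,:].copy() if 0 else cv2.copyMakeBorder(cv2.resize(t['frame'][185:255,120:225,::-1],(420,280)),0,140,0,0,0)]))
```

```text
top table z 0.00032908155940579713
0.09 440 mean [0.5126 0.2377 0.0988] min [0.4732 0.135  0.0901] max [0.5511 0.3319 0.104 ]
0.09 14 mean [0.5106 0.2247 0.0973] min [0.5032 0.2201 0.091 ] max [0.5238 0.2343 0.1017]
0.09 18 mean [0.505  0.2871 0.0986] min [0.4962 0.2839 0.0909] max [0.5187 0.2917 0.1035]
0.09 10 mean [0.5104 0.1637 0.0966] min [0.5029 0.1602 0.0907] max [0.5208 0.1709 0.1036]
rect ((512.1256103515625, 233.56866455078125), (62.420528411865234, 194.09744262695312), 5.182389736175537)
0.108 85 mean [0.5146 0.2303 0.1211] min [0.5033 0.2205 0.108 ] max [0.5257 0.242  0.1267]
0.108 104 mean [0.5068 0.295  0.121 ] min [0.495  0.2827 0.1085] max [0.5188 0.3079 0.126 ]
0.108 20 mean [0.511  0.1636 0.1182] min [0.503  0.1607 0.1081] max [0.5241 0.1711 0.13  ]
0.13 46 mean [0.5107 0.1641 0.1562] min [0.5022 0.1603 0.1303] max [0.5245 0.1764 0.1793]
0.18 112 mean [0.514  0.1721 0.1932] min [0.502  0.1605 0.1804] max [0.5255 0.1853 0.1973]
scale 0.04 2901 [ 0.5029 -0.1983  0.0471] z 0.0472 ((519.8430786132812, -199.11532592773438), (214.80850219726562, 160.2821044921875), 2.8398
[... 2321 characters left out ...]
5.7970123291015625) ((441.212890625, -161.5560760498047), 20.97997283935547)
scale 0.065 50 [ 0.4411 -0.1625  0.0688] z 0.0688 ((440.27191162109375, -162.94558715820312), (23.272140502929688, 21.950241088867188), 81.6733627319336) ((440.0966796875, -161.60934448242188), 13.5839262008667)
scale 0.065 1189 [ 0.5588 -0.1979  0.0697] z 0.0698 ((556.697021484375, -198.41085815429688), (118.88349151611328, 117.00961303710938), 28.370990753173828) ((556.3140258789062, -199.52194213867188), 61.40932083129883)
base ((522.2492065429688, -199.43661499023438), (218.422119140625, 158.57681274414062), 2.9704926013946533)
button [ 0.43833565 -0.16345531  0.055     ] 64 [ 0.43854683 -0.16097488  0.06940228]
```

View pics/c1.png

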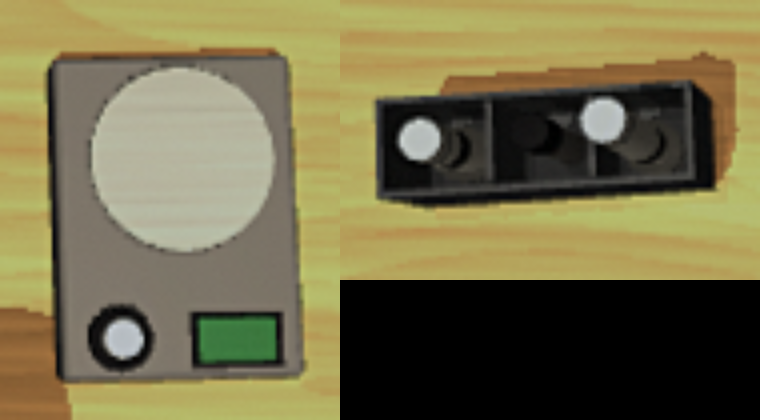

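The torch axis is at (0.515, 0.172) with its top at about 0.194. The button is at (0.439, -0.161) with its top at 0.069, and the pan centre is at (0.556, -0.198). I'll close the fingers and move above the button.

Request:
move_arm(steps=[[1,[0.55,0.92,0],[0,0,0]],[1,[0.55,0.92,0],[0,0,0]],[1,[0.55,0.92,0],[0,0,0]],[1,[0.55,0.92,0],[0,0,0]]])

```text
time_s: 0.43
eef_pos: [0.2428, -0.4849, 0.2301]
tool_rot: [[0.959, 0.283, 0.001], [0.283, -0.959, 0.004], [0.002, -0.004, -1.0]]
wrist_force: [0.6, -1.3, 0.0]
grip_width: 0.0385
```

Request:
move_arm(steps=[[1,[0.55,0.92,0],[0,0,0]],[1,[0.55,0.92,0],[0,0,0]],[1,[0.55,0.92,0],[0,0,0]],[1,[0.55,0.92,0],[0,0,0]]])

```text
time_s: 0.77
eef_pos: [0.3086, -0.3748, 0.2307]
tool_rot: [[0.959, 0.284, 0.001], [0.284, -0.959, 0.003], [0.002, -0.002, -1.0]]
wrist_force: [-0.1, -1.1, -0.6]
grip_width: -0.0001
```

Request:
move_arm(steps=[[1,[0.55,0.92,0],[0,0,0]],[1,[0.55,0.92,0],[0,0,0]],[1,[0.55,0.92,0],[0,0,0]],[1,[0.55,0.92,0],[0,0,0]]])

```text
time_s: 1.1
eef_pos: [0.3745, -0.2646, 0.231]
tool_rot: [[0.959, 0.285, 0.001], [0.285, -0.959, 0.002], [0.002, -0.002, -1.0]]
wrist_force: [0.9, -1.1, 0.1]
grip_width: -0.0001
```

Request:
move_arm(steps=[[1,[0.55,0.92,-0.9],[0,0,0]],[1,[0.55,0.92,-0.9],[0,0,0]],[1,[0.55,0.92,-0.9],[0,0,0]],[1,[0.55,0.92,-0.9],[0,0,0]],[1,[0.55,0.92,-0.9],[0,0,0]],[1,[0.55,0.92,-0.9],[0,0,0]],[1,[0.55,0.92,-0.9],[0,0,0]]])

```text
time_s: 1.68
eef_pos: [0.4385, -0.1594, 0.1235]
tool_rot: [[0.96, 0.279, -0.0], [0.279, -0.96, -0.001], [-0.0, 0.001, -1.0]]
wrist_force: [0.1, 0.3, 0.5]
grip_width: 0.0001
```

Request:
move_arm(steps=[[1,[0,-0.01,-0.2],[0,0,0]],[1,[0,-0.01,-0.4],[0,0,0]],[1,[0,-0.01,-0.42],[0,0,0]],[1,[0,-0.01,-0.44],[0,0,0]],[1,[0,-0.01,-0.46],[0,0,0]],[1,[0,-0.01,-0.48],[0,0,0]],[1,[0,-0.01,-0.49],[0,0,0]],[1,[0,-0.01,-0.5],[0,0,0]],[1,[0,-0.01,-0.5],[0,0,0]],[1,[0,-0.01,-0.5],[0,0,0]]])

```text
time_s: 2.52
eef_pos: [0.4394, -0.1604, 0.0645]
tool_rot: [[0.96, 0.279, 0.002], [0.279, -0.96, -0.002], [0.002, 0.002, -1.0]]
wrist_force: [0.3, -1.3, 3.6]
grip_width: -0.0002
```

Run:
```python
from h import *
s=bot.read_state();print(s['eef_pos'],s['wrist_force'])
a=bot.snapshot('scene');cv2.imwrite('pics/p1.png',cv2.resize(a['frame'][170:280,170:290,::-1],None,fx=5,fy=5))
```

```text
[ 0.43941322 -0.16042793  0.06449261] [ 0.29202238 -1.31510613  3.60347492]
```

View pics/p1.png

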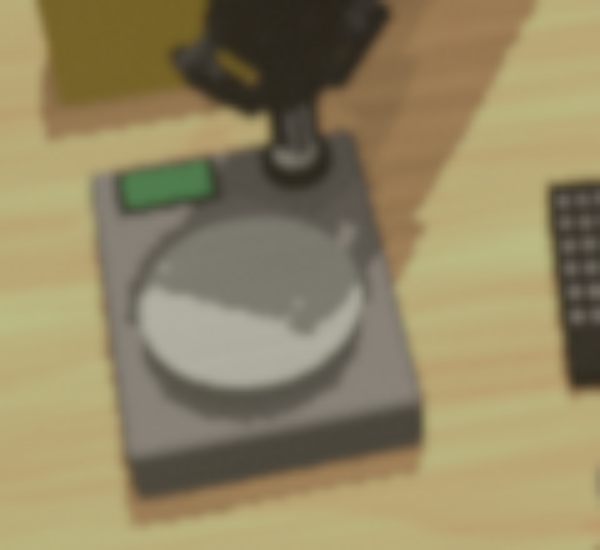

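The picture shows the fingertip on the white button at about (295,155) with 3.6 N, clear of the pan. I'll push further until the force rises well above 4 N, which means the end stop is reached.

Request:
move_arm(steps=[[1,[0,0,-0.01],[0,0,0]],[1,[0,0,-0.02],[0,0,0]],[1,[0,0,-0.02],[0,0,0]],[1,[0,0,-0.02],[0,0,0]]])

```text
time_s: 2.9
eef_pos: [0.4394, -0.1603, 0.0629]
tool_rot: [[0.96, 0.279, 0.001], [0.279, -0.96, -0.001], [0.001, 0.001, -1.0]]
wrist_force: [-2.8, 0.7, 12.2]
grip_width: -0.0002
```

The force reached 12 N, so the button is at its stop. I'll retreat and move above the torch.

Request:
move_arm(steps=[[1,[0,0,0.2],[0,0,0]],[1,[0,0,0.5],[0,0,0]],[0,[0,0,1],[0,0,0]],[0,[0,0,1],[0,0,0]],[0,[0,0,1],[0,0,0]],[0,[0,0,1],[0,0,0]]])

```text
time_s: 3.4
eef_pos: [0.4386, -0.1595, 0.1814]
tool_rot: [[0.96, 0.279, 0.001], [0.279, -0.96, 0.0], [0.001, 0.0, -1.0]]
wrist_force: [0.8, 0.7, 0.4]
grip_width: 0.0481
```

Request:
move_arm(steps=[[0,[0.21,0.92,0.68],[0,0,0]],[0,[0.21,0.92,0.68],[0,0,0]],[0,[0.21,0.92,0.68],[0,0,0]],[0,[0.21,0.92,0.68],[0,0,0]]])

```text
time_s: 3.73
eef_pos: [0.4641, -0.0462, 0.2635]
tool_rot: [[0.959, 0.282, 0.001], [0.282, -0.959, 0.002], [0.001, -0.002, -1.0]]
wrist_force: [0.2, -0.0, 0.6]
grip_width: 0.0855
```

Request:
move_arm(steps=[[0,[0.21,0.92,0],[0,0,0]],[0,[0.21,0.92,0],[0,0,0]],[0,[0.21,0.92,0],[0,0,0]],[0,[0.21,0.92,0],[0,0,0]]])

```text
time_s: 4.07
eef_pos: [0.4877, 0.0656, 0.2592]
tool_rot: [[0.959, 0.285, -0.006], [0.285, -0.959, 0.003], [-0.005, -0.004, -1.0]]
wrist_force: [-0.1, 0.2, -0.4]
grip_width: 0.0853
```

Request:
move_arm(steps=[[0,[0.21,0.92,0],[0,0,0]],[0,[0.21,0.92,0],[0,0,0]],[0,[0.21,0.92,0],[0,0,0]],[0,[0.21,0.92,0],[0,0,0]],[0,[0.21,0.92,0],[0,0,0]],[0,[0.21,0.92,0],[0,0,0]]])

```text
time_s: 4.57
eef_pos: [0.5131, 0.1707, 0.2603]
tool_rot: [[0.96, 0.279, -0.004], [0.279, -0.96, -0.001], [-0.004, 0.0, -1.0]]
wrist_force: [-0.0, -0.2, -0.5]
grip_width: 0.0854
```

Run:
```python
from h import *
s=bot.read_state();print(s['eef_pos'],s['joints'],s['wrist_force'])
w=snap('wrist','w1.png');W=points(w);Z=W[...,2]
m=(Z>.183)&(Z<.2)
c,nw,st,_=cv2.connectedComponentsWithStats(m.astype(np.uint8))
for i in range(1,c):
    k=W[nw==i]
    if len(k)>50: print(len(k),st[i],k.mean(0),np.median(k,0),cv2.minEnclosingCircle(k[:,:2].astype(np.float32)*1000))
```

```text
[0.51307074 0.17069038 0.260272  ] [ 1.83764365e-01 -1.62594240e-01  1.77172875e+00 -4.93776357e-04
  1.53652266e+00  1.47192702e+00] [-0.01931917 -0.2128131  -0.46085852]
990 [260 201  34  36 990] [0.51439682 0.17503666 0.19265576] [0.51461103 0.17503734 0.19317769] ((513.0942993164062, 174.78750610351562), 12.665128707885742)
```

View pics/w1.png

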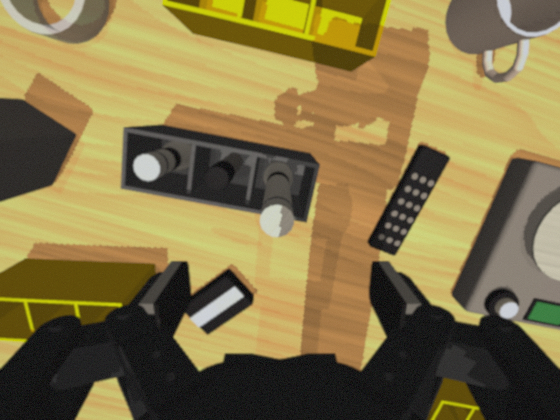

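The wrist view shows the torch tail at (277,220), centred laterally between the fingers at about (165,300) and (395,300). The three views agree on the torch at about (0.5145, 0.1735). I'll descend and grip.

Request:
move_arm(steps=[[0,[0.01,0.02,-0.2],[0,0,0]],[0,[0.01,0.02,-0.4],[0,0,0]],[0,[0.01,0.02,-0.6],[0,0,0]],[0,[0.01,0.02,-0.8],[0,0,0]],[0,[0.01,0.02,-1],[0,0,0]],[0,[0.01,0.02,-1],[0,0,0]],[0,[0.01,0.02,-1],[0,0,0]],[0,[0.01,0.02,-1],[0,0,0]]])

```text
time_s: 5.28
eef_pos: [0.5159, 0.1732, 0.1439]
tool_rot: [[0.961, 0.278, 0.002], [0.278, -0.961, 0.0], [0.002, 0.0, -1.0]]
wrist_force: [1.3, 0.5, 1.1]
grip_width: 0.0854
```

Request:
move_arm(steps=[[0,[0,0,-0.05],[0,0,0]],[0,[0,0,-0.05],[0,0,0]],[0.3,[0,0,-0.05],[0,0,0]],[0.5,[0,0,-0.05],[0,0,0]],[0.6,[0,0,-0.05],[0,0,0]],[0.7,[0,0,-0.05],[0,0,0]],[1,[0,0,-0.05],[0,0,0]],[1,[0,0,-0.05],[0,0,0]],[1,[0,0,-0.05],[0,0,0]],[1,[0,0,-0.05],[0,0,0]],[1,[0,0,-0.05],[0,0,0]],[1,[0,0,-0.05],[0,0,0]]])

```text
time_s: 6.28
eef_pos: [0.5155, 0.1739, 0.1369]
tool_rot: [[0.96, 0.279, 0.001], [0.279, -0.96, 0.0], [0.001, 0.0, -1.0]]
wrist_force: [0.5, -0.0, 1.3]
grip_width: 0.0236
```

Gripped at 23.6 mm width. I'll lift straight up.

Request:
move_arm(steps=[[1,[0,0,0.05],[0,0,0]],[1,[0,0,0.15],[0,0,0]],[1,[0,0,0.3],[0,0,0]],[1,[0,0,0.5],[0,0,0]],[1,[0,0,0.7],[0,0,0]],[1,[0,0,0.9],[0,0,0]],[1,[0,0,1],[0,0,0]],[1,[0,0,1],[0,0,0]]])

```text
time_s: 6.95
eef_pos: [0.5168, 0.1742, 0.2607]
tool_rot: [[0.96, 0.279, 0.007], [0.279, -0.96, 0.001], [0.007, 0.001, -1.0]]
wrist_force: [0.4, -0.0, -2.8]
grip_width: 0.0238
```

Request:
move_arm(steps=[[1,[0,0,0.15],[0,0,0]],[1,[0,0,0.3],[0,0,0]],[1,[0,0,0.35],[0,0,0]],[1,[0,0,0.35],[0,0,0]],[1,[0,0,0.35],[0,0,0]]])

```text
time_s: 7.37
eef_pos: [0.5148, 0.1738, 0.2971]
tool_rot: [[0.96, 0.279, -0.002], [0.279, -0.96, -0.0], [-0.002, -0.0, -1.0]]
wrist_force: [-0.4, 0.5, -4.8]
grip_width: 0.0236
```

Run:
```python
from h import *
s=bot.read_state();print(s['eef_pos'],s['wrist_force'],s['grip_width'])
w=snap('scene','l1.png')
```

```text
[0.51481412 0.17376244 0.2970852 ] [-0.41181483  0.51623099 -4.75920523] 0.023638510730105384
```

View pics/l1.png

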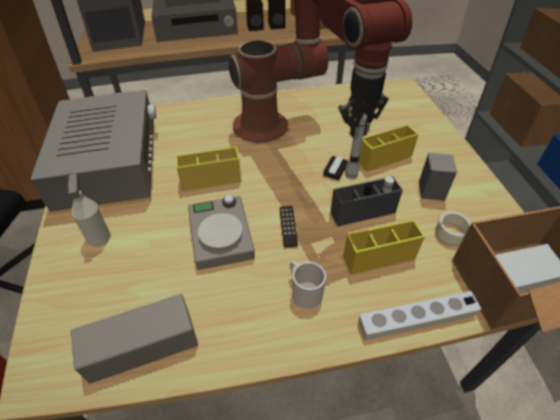

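The torch hangs upright below the gripper, with its head at about (352,172), and the bystanders are in place. I'll carry it over to the pan.

Request:
move_arm(steps=[[1,[0.03,-0.25,0],[0,0,0]],[1,[0.06,-0.5,0],[0,0,0]],[1,[0.085,-0.775,0],[0,0,0]],[1,[0.085,-0.775,0],[0,0,0]]])

```text
time_s: 7.75
eef_pos: [0.5251, 0.0763, 0.2963]
tool_rot: [[0.962, 0.274, -0.003], [0.274, -0.962, -0.004], [-0.004, 0.003, -1.0]]
wrist_force: [0.4, 0.5, -2.9]
grip_width: 0.0238
```

Request:
move_arm(steps=[[1,[0.03,-0.25,0],[0,0,0]],[1,[0.06,-0.5,0],[0,0,0]],[1,[0.085,-0.775,0],[0,0,0]],[1,[0.085,-0.775,0],[0,0,0]]])

```text
time_s: 8.08
eef_pos: [0.5353, -0.0166, 0.2964]
tool_rot: [[0.962, 0.274, -0.003], [0.274, -0.962, -0.003], [-0.004, 0.002, -1.0]]
wrist_force: [-0.6, 0.2, -3.6]
grip_width: 0.0235
```

Request:
move_arm(steps=[[1,[0.03,-0.25,0],[0,0,0]],[1,[0.06,-0.5,0],[0,0,0]],[1,[0.085,-0.775,0],[0,0,0]],[1,[0.085,-0.775,0],[0,0,0]]])

```text
time_s: 8.42
eef_pos: [0.5454, -0.1093, 0.2964]
tool_rot: [[0.962, 0.274, -0.003], [0.274, -0.962, -0.002], [-0.003, 0.001, -1.0]]
wrist_force: [-0.6, 0.1, -3.2]
grip_width: 0.0235
```

Request:
move_arm(steps=[[1,[0.03,-0.25,0],[0,0,0]],[1,[0.06,-0.5,0],[0,0,0]],[1,[0.085,-0.7,0],[0,0,0]],[1,[0.085,-0.775,0],[0,0,0]],[1,[0.085,-0.775,0],[0,0,0]],[1,[0.085,-0.775,0],[0,0,0]],[1,[0.085,-0.775,0],[0,0,0]]])

```text
time_s: 9.0
eef_pos: [0.5559, -0.1967, 0.2979]
tool_rot: [[0.96, 0.28, -0.001], [0.28, -0.96, 0.001], [-0.0, -0.002, -1.0]]
wrist_force: [0.4, -0.3, -2.9]
grip_width: 0.0233
```

```bash
cat > tor.py <<'E'
from h import *
from scipy.optimize import least_squares
s=bot.read_state();p=s['eef_pos'];print(p,s['wrist_force'],s['tool_rot'][:,2],s['grip_width'])
import sys
for n in('scene','wrist'):
    w=snap(n,n+sys.argv[1]+'.png')
    R=cv2.Rodrigues(np.array(w['rvec'],float))[0];cam=-R.T@np.array(w['tvec'],float).ravel()
    W=points(w);b=p[2]-.133
    near=np.hypot(W[...,0]-p[0],W[...,1]-p[1])<.045
    print(n,'lowest',np.nanmin(W[...,2][near&(W[...,2]>b-.03)]))
    for r,lo,hi in((.018,b+.004,b+.032),(.0125,b+.055,b+.08),(.0125,b+.08,b+.105)):
        k=W[near&(W[...,2]>lo)&(W[...,2]<hi)]
        if len(k)<20: continue
        f=least_squares(lambda c:np.hypot(k[:,0]-c[0],k[:,1]-c[1])-r,p[:2]-0.0,loss='soft_l1',f_scale=.002)
        print(r,len(k),k[:,2].mean().round(3),f.x.round(4),np.abs(f.fun).mean().round(5))
    m=(W[...,2]>.064)&(W[...,2]<.075)&(np.hypot(W[...,0]-.5555,W[...,1]+.198)<.066)
    if m.sum()>50: print('pan',cv2.minEnclosingCircle(W[m][:,:2].astype(np.float32)*1000),np.median(W[m][:,2]))
E
python3 tor.py 2
```

```text
[ 0.55589619 -0.19667883  0.29785168] [ 0.44763429 -0.2855094  -2.89412173] [-8.39535875e-04  1.33185377e-03 -9.99998761e-01] 0.023319744771422027
scene lowest 0.1630530929306388
0.018 118 0.183 [ 0.5552 -0.1985] 0.00078
0.0125 84 0.233 [ 0.5555 -0.1984] 0.00077
0.0125 85 0.257 [ 0.555  -0.1983] 0.00077
pan ((555.2976684570312, -198.1373291015625), 61.881004333496094) 0.06972539257192227
wrist lowest 0.16447671122739266
0.018 260 0.184 [ 0.5534 -0.1957] 0.00019
0.0125 338 0.234 [ 0.5537 -0.1956] 0.00014
0.0125 455 0.258 [ 0.5535 -0.1957] 0.00015
pan ((553.4335327148438, -195.7040252685547), 60.08032989501953) 0.06918553230441132
```

Both views show the torch upright and centred on the pan to within 1 mm, with its base at about 0.165. I'll lower it, slowly over the last part.

Request:
move_arm(steps=[[1,[0,0,-0.2],[0,0,0]],[1,[0,0,-0.4],[0,0,0]],[1,[0,0,-0.55],[0,0,0]],[1,[0,0,-0.65],[0,0,0]],[1,[0,0,-0.7],[0,0,0]],[1,[0,0,-0.72],[0,0,0]],[1,[0,0,-0.74],[0,0,0]],[1,[0,0,-0.74],[0,0,0]],[1,[0,0,-0.74],[0,0,0]]])

```text
time_s: 9.85
eef_pos: [0.5566, -0.1984, 0.2111]
tool_rot: [[0.96, 0.279, 0.002], [0.279, -0.96, -0.001], [0.002, 0.001, -1.0]]
wrist_force: [-0.8, 0.1, -2.5]
grip_width: 0.0234
```

Request:
move_arm(steps=[[1,[0,0,-0.01],[0,0,0]],[1,[0,0,-0.02],[0,0,0]],[1,[0,0,-0.03],[0,0,0]],[1,[0,0,-0.04],[0,0,0]],[1,[0,0,-0.05],[0,0,0]],[1,[0,0,-0.06],[0,0,0]],[1,[0,0,-0.07],[0,0,0]],[1,[0,0,-0.08],[0,0,0]],[1,[0,0,-0.08],[0,0,0]],[1,[0,0,-0.08],[0,0,0]]])

```text
time_s: 10.68
eef_pos: [0.556, -0.1981, 0.2002]
tool_rot: [[0.96, 0.279, 0.0], [0.279, -0.96, 0.0], [0.0, -0.0, -1.0]]
wrist_force: [-0.8, -0.4, -2.4]
grip_width: 0.0234
```

```bash
cat > f.py <<'E'
from h import *
W=points(bot.snapshot('scene'));Z=W[...,2];m=(Z>.052)&(Z<.075)&(np.hypot(W[...,0]-.5555,W[...,1]+.198)<.058)&(W[...,0]>.58)
print('pan z',np.median(Z[m]),m.sum())
F=[]
for i in range(6): bot.snapshot('wrist');s=bot.read_state();F.append(s['wrist_force'])
print(s['time_s'],s['eef_pos'],np.mean(F,0),np.std(F,0))
E
python3 f.py
```

```text
pan z 0.06708529177312812 274
11.0333 [ 0.55601443 -0.19816367  0.20018745] [-0.15840966  0.26865758 -2.40405429] [0.31096323 0.31213469 0.60457917]
```

Request:
move_arm(steps=[[1,[0,0,-0.01],[0,0,0]],[1,[0,0,-0.02],[0,0,0]],[1,[0,0,-0.03],[0,0,0]],[1,[0,0,-0.04],[0,0,0]],[1,[0,0,-0.05],[0,0,0]],[1,[0,0,-0.05],[0,0,0]],[1,[0,0,-0.05],[0,0,0]]])

```text
time_s: 11.62
eef_pos: [0.5561, -0.1982, 0.1943]
tool_rot: [[0.96, 0.279, 0.0], [0.279, -0.96, -0.0], [0.0, 0.0, -1.0]]
wrist_force: [-0.8, -0.3, -0.8]
grip_width: 0.0238
```

```bash
python3 f.py
```

```text
pan z 0.06104570739684053 282
11.9667 [ 0.55603886 -0.19820902  0.19419488] [-0.59175926  0.25565846 -0.65575572] [0.53604665 0.39246756 0.58609612]
```

Request:
move_arm(steps=[[1,[0,0,-0.01],[0,0,0]],[1,[0,0,-0.013],[0,0,0]],[1,[0,0,-0.013],[0,0,0]],[1,[0,0,-0.013],[0,0,0]],[0.68,[0,0,-0.013],[0,0,0]],[0.66,[0,0,-0.013],[0,0,0]],[0.62,[0,0,-0.013],[0,0,0]],[0.55,[0,0,-0.013],[0,0,0]],[0.45,[0,0,-0.013],[0,0,0]],[0.3,[0,0,-0.013],[0,0,0]],[0.15,[0,0,-0.013],[0,0,0]],[0,[0,0,-0.013],[0,0,0]]])

```text
time_s: 12.97
eef_pos: [0.556, -0.1982, 0.1925]
tool_rot: [[0.96, 0.279, 0.0], [0.279, -0.96, -0.0], [0.0, 0.0, -1.0]]
wrist_force: [-0.3, 0.1, -0.0]
grip_width: 0.0806
```

```bash
python3 tor.py 3; python3 f.py
```

```text
[ 0.55599482 -0.19816445  0.1925462 ] [-0.2934898   0.08674487 -0.0384652 ] [ 6.58258442e-06 -5.58086681e-06 -1.00000000e+00] 0.08057996407401463
scene lowest 0.055600489528218916
0.018 96 0.078 [ 0.5553 -0.2   ] 0.00092
0.0125 63 0.128 [ 0.5555 -0.1999] 0.00082
0.0125 67 0.152 [ 0.5553 -0.2   ] 0.00087
wrist lowest 0.05584940899019746
0.018 264 0.079 [ 0.5534 -0.1973] 0.00019
0.0125 346 0.128 [ 0.5537 -0.1972] 0.00016
0.0125 455 0.153 [ 0.5535 -0.1973] 0.00015
pan ((558.9443359375, -195.4674072265625), 17.19818115234375) 0.0719343542208386
pan z 0.05890935734677879 288
13.4167 [ 0.5559943  -0.19815847  0.19255065] [ 0.13574339  0.07487345 -0.08801738] [0.43603552 0.54591024 0.27026054]
```

View pics/scene3.png

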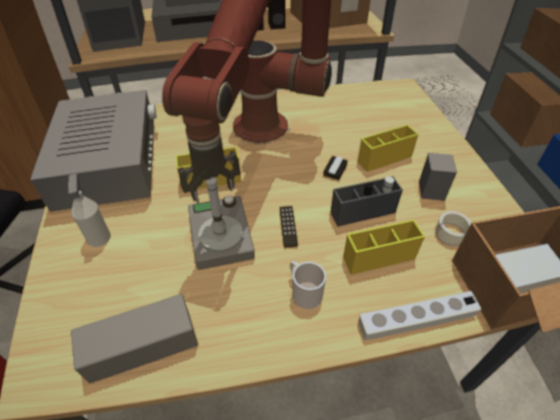

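The torch stands upright on the pan at about (217,235), and the open jaws are clear of it. The pan is at 0.0589, so it has sunk 11 mm, and the load is 0 N at the wrist. I'll retreat straight up.

Request:
move_arm(steps=[[0,[0,0,0],[0,0,0]],[0,[0,0,0.05],[0,0,0]],[0,[0,0,0.15],[0,0,0]],[0,[0,0,0.3],[0,0,0]],[0,[0,0,0.5],[0,0,0]],[0,[0,0,0.7],[0,0,0]],[0,[0,0,1],[0,0,0]],[0,[0,0,1],[0,0,0]],[0,[0,0,1],[0,0,0]]])

```text
time_s: 14.17
eef_pos: [0.5574, -0.1988, 0.3178]
tool_rot: [[0.96, 0.279, 0.007], [0.279, -0.96, -0.004], [0.006, 0.006, -1.0]]
wrist_force: [-0.4, -0.0, -0.7]
grip_width: 0.0856
```

Request:
move_arm(steps=[[0,[-0.3,0.2,0.3],[0,0,0]],[0,[-0.6,0.5,0.5],[0,0,0]],[0,[-1,0.9,0.5],[0,0,0]],[0,[-1,0.9,0.5],[0,0,0]],[0,[-1,0.9,0.5],[0,0,0]],[0,[-1,0.9,0.5],[0,0,0]],[0,[-1,0.9,0.5],[0,0,0]]])

```text
time_s: 14.75
eef_pos: [0.436, -0.0901, 0.3723]
tool_rot: [[0.96, 0.28, 0.001], [0.28, -0.96, -0.001], [0.0, 0.001, -1.0]]
wrist_force: [-0.0, -0.1, -0.4]
grip_width: 0.0851
```

```bash
python3 - <<'E'
from h import *
s=bot.read_state();print(s['time_s'],s['eef_pos'],s['qd'].round(3))
a=snap('scene','e1.png');W=points(a)
near=np.hypot(W[...,0]-.5555,W[...,1]+.199)<.03
for lo,hi in((.065,.09),(.12,.15),(.19,.24),(.2445,.27)):
    k=W[near&(W[...,2]>lo)&(W[...,2]<hi)]; print(lo,len(k),np.round(np.median(k,0),4) if len(k) else '',k[:,2].max() if len(k) else '')
E
python3 f.py
```

```text
14.75 [ 0.43597078 -0.09008112  0.37232052] [-0.018  0.044 -0.009 -0.001 -0.001  0.001]
0.065 79 [ 0.5702 -0.1999  0.0795] 0.08997589725879966
0.12 80 [ 0.5654 -0.1995  0.1356] 0.14964547677455356
0.19 155 [ 0.5658 -0.1995  0.2152] 0.23900108710665582
0.2445 70 [ 0.5586 -0.2     0.2492] 0.2513199345488865
pan z 0.058973894588438644 276
15.15 [ 0.43628377 -0.09060047  0.3719859 ] [ 0.07892417  0.10152531 -0.0271412 ] [0.52324005 0.43770071 0.36811232]
```

View pics/e1.png

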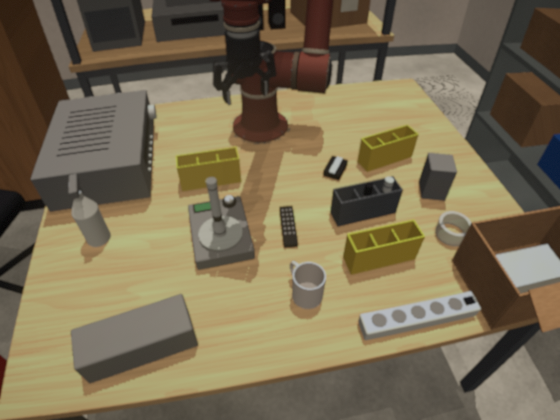

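The torch stands alone and upright on the pan at about (215,205), the arm is clear of everything, and the bystanders haven't moved.

```bash
python3 -c "
from station import bot
print(bot.hand_in())"
```

```text
the job is handed in; nothing more can be done
None
```

The long torch is standing on its head in the middle of the scale's pan, and I've handed the job in. The robot's clock read about 15 s of the 48 s allowed.

- **Zero button:** I pressed it first, with the pan empty. The force climbed to 12 N, against 4 N for the spring when fully down, and the fingertip had gone down about 6 mm, so I take it as pressed to its stop.
- **Placing:** I lifted the torch straight up out of the caddy, carried it over and lowered it until the wrist carried about 0 N. Then I opened the gripper slowly and backed away.
- **Last checks:** The torch is upright, with its sides at the same position at every height to within about 1 mm. It stands about 2 mm from the pan centre. The pan has sunk about 11 mm, the top of the range you gave. By eye in the last picture the other items are where they were, and the arm touches nothing.
- **Disagreement:** The wrist camera placed things 2–3 mm off the scene camera. Before lowering, each showed the torch centred over the pan to within 1 mm. No check failed.

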